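# Check two brake levers for clearance to the bar

### The job

Two brake handles stand on the bench to be checked that their levers stop short of the bar. With the outside of the fingers press the long lever in towards its bar until it is at its stop, without forcing it, stay there for half a second and let it spring all the way out; then press the short lever in to its stop in the same way and finish the program while still holding it there, so that the gap can be measured. Never pinch a lever, keep off the bars, and leave everything else where it lies.

Things in the scene. Friction and masses are not known exactly. Their poses are not given: they have to be found in the camera images.
- long_stand: Stand of the long-lever handle, fixed: dark steel plate 95 x 206 x 10 mm, two posts, a level round bar. Origin: on the bench straight below the bar's middle; z up, y along the bar. The lever stands on the bar's -x side and is pressed to +x; its upright pivot is at x -39, y +60 mm, in a black clamp; lever mid height z 130 mm (blade 120 to 140).
- long_grip: The bar of that stand: black rubber grip 32 mm thick, 154 mm long, on a 22 mm steel bar 206 mm long. Origin: its middle, 130 mm above the bench; y along the bar. Not to be touched; its top is at 146 mm.
- long_lever (a joint): Angle of the long lever about its upright pivot, turning anticlockwise from above as pressed: 0 rad = fully out, 0.42 = at its stop, parallel to the bar with 14 mm of air between. A spring returns it: pressing at the pad takes about 3 N to start, 7 N at the stop; the stop itself is hard. More than 60 N counts as forcing it.
- long_blade: The long lever: straight aluminium blade 12 mm thick, 20 mm high, 139 mm from pivot to the end of its 23 mm ball tip. Origin: on the pivot at mid height; the blade runs along its own -y; its front face (away from the bar, where to press) looks to its own -x.
- long_rib: Rib along the back of the long blade, the side towards the bar: 14 mm high, standing 2.5 mm off the blade, with a disc behind the ball tip. Origin: as the blade's. Touched only if the lever is pinched or hooked from behind.
- long_pad (a point): Point on the front face of the long blade, at mid height, 95 mm from the pivot: a good place to press.
- short_stand: Stand of the short-lever handle, fixed: dark steel plate 95 x 206 x 10 mm, two posts, a level round bar. Origin: on the bench straight below the bar's middle; z up, y along the bar. The lever stands on the bar's -x side and is pressed to +x; its upright pivot is at x -39, y -45 mm, in a black clamp; lever mid height z 130 mm (blade 120 to 140).
- short_grip: The bar of that stand: black rubber grip 32 mm thick, 154 mm long, on a 22 mm steel bar 206 mm long. Origin: its middle, 130 mm above the bench; y along the bar. Not to be touched; its top is at 146 mm.
- short_lever (a joint): Angle of the short lever about its upright pivot, turning clockwise from above as pressed: 0 rad = fully out, 0.42 = at its stop, parallel to the bar with 14 mm of air between. A spring returns it: pressing at the pad takes about 3 N to start, 7 N at the stop; the stop itself is hard. More than 60 N counts as forcing it.
- short_blade: The short lever: straight aluminium blade 12 mm thick, 20 mm high, 89 mm from pivot to the end of its 23 mm ball tip. Origin: on the pivot at mid height; the blade runs along its own +y; its front face (away from the bar, where to press) looks to its own -x.
- short_rib: Rib along the back of the short blade, the side towards the bar: 14 mm high, standing 2.5 mm off the blade, with a disc behind the ball tip. Origin: as the blade's. Touched only if the lever is pinched or hooked from behind.
- short_pad (a point): Point on the front face of the short blade, at mid height, 60 mm from the pivot: a good place to press.
- caliper: Slide caliper 248 x 70 x 16 mm lying flat. Origin: centre of its underside. A bystander, loose: to be left where it is.
- marker: White marker pen with black cap, 138 mm long, 18 mm thick, lying flat. Origin: centre of its underside. A bystander, loose: to be left where it is.
- tape: Roll of tape 92 mm across, 25 mm high, lying flat. Origin: centre of its underside. A bystander, loose: to be left where it is.
- pliers: Pliers 189 x 68 x 20 mm lying flat. Origin: centre of its underside. A bystander, loose: to be left where it is.

How it is judged:
By the outcome, as a careful person would: the job done as asked, in the order asked, and still so for the second after the job is handed in, while the arm keeps its last pose, push and grip.
It also fails if it takes over 46 s, if anything falls off the work surface, if the arm or the gripper's body presses on something with over 40 N, if the wrist force passes 120 N, or if a joint passes its speed limit or range.

### The arm

A 7-joint arm with a two-finger parallel gripper is mounted at the origin on a cart in front of the work surface, level with it; the furniture and walls round the work are solid. World frame = base frame: x ahead of the robot, y to its left, z up, the work surface at z = 0. Lengths are in mm, angles in rad, forces in N, time in s.
With the tool pointing down it reaches from about 350 to 900 mm from the base axis. Payload 7.2 kg.
Tool frame: the origin (TCP) lies on the centre line of the jaws, within the pads' length; the fingertips stand 25 mm ahead of it and the grasp point (between the pads) lies 6 mm ahead of it (robot.tcp_to_tips is the distance from the TCP to the fingertips, in mm); z points along the fingers, y is the line along which they close (so a half turn about z gives the same grasp; the last joint's range is limited). The gripper opens to 85 mm and grips with 20 to 120 N. Pads are 22 mm wide; open, the fingers measure 114 mm over their backs; the gripper's body (76 mm by 85 mm) begins 54 mm behind the grasp point. The pads swing forward as they close: fully open they stand 13 mm farther back than shut.
Start: joints at [-1.247, 0.411, -0.013, 1.596, 0.006, 1.134, -0.082], TCP at [238.667, 577.638, 256.297] pointing down, gripper open.
Joint ranges: [-2.95, 2.95], [-0.29, 1.99], [-1.47, 1.44], [0.14, 2.54], [-1.03, 4.17], [0.13, 1.85], [-2.86, 2.86]. Speed limits (rad/s): [2.39, 2.39, 3.01, 3.01, 3.14, 3.14, 3.14].

### API

Orientations are given as a 3x3 rotation matrix whose columns are the frame's x, y, z axes.
In Python, from bench import robot, vision gives the robot as it stands.
- The arm moves only by the tool step_arm, never from a script. Its argument "series" is a list that holds one entry, the list of rows, each a list of 7 numbers: the shift along the world's x, y, z in mm, then the turn, a rotation vector about the world's x, y, z in degrees, then the gripper's target within -1 to 1 (fully open at 1, half-way at 0, shut at -1). In form: [[[dx, dy, dz, wx, wy, wz, grip], ...]]. A call has 1 to 10 rows; each row shifts and turns the commanded pose from where the row before left it; what a row does not reach is not made up. A row lasts 1/8 s, in which the tool goes at most 62.5 mm and 10.7 degrees, less where a joint would pass 70% of its speed; a pose out of reach is approached as far as the arm can. A call is refused whole if a number of a shift passes 62.5 or a number of a turn 10.7, either way. A call with a gripper value outside its range is refused whole. The fingers move at their own pace and stop on an object; "grip_force" is the grip in N (left out, the last holds). Time passes only in rows, so rows that do not move let the fingers close. It gives the time, the measured TCP pose, the force, the opening and the grip force at its end, in the units of the state.
- robot.read_state(): the state, without advancing time (a new reading comes with each control period).
- vision.snapshot(name): name is "scene" or "side" or "wrist"; returns a dict with "color" (480x640x3 uint8, red, green, blue), "intrinsics" (3x3 intrinsics, pixels), "k1" (the pictures are not rectified: a ray, as slopes to the right and down, at radius r is drawn at 1 + k1 r^2 times it, then the intrinsics apply), "view" (4x4, takes a point from world to camera coordinates). Camera axes: x right, y down, z forward; pixel columns grow to the right and rows downward; lengths in mm; the calibration is good to about 2 mm. A picture is of the moment at which its call begins. There is no depth.
- robot.close_job(): hands the job in; it is judged then, once.
The state is a dict: "time_s": time; "qpos": joint angles; "dq": joint speeds; "tau": joint torques, N m; "ee_pos": TCP position; "ee_rot": TCP orientation; "force": force on the tool from outside, world axes, zero at the start; "moment": the same for the moment, N m; "gripper_width": finger opening in mm; "gripper_force": force on a finger pad.
Only numpy, scipy, OpenCV 4.12 (cv2) and the standard library are available. Lean on these libraries where they do the work, as an engineer would, in place of code of your own. Each camera call takes 0.05 s, during which the arm holds its last target. There are 200 camera calls.

## Working session

There is one attempt and no reset: what is moved stays moved. The work goes in short steps, Python scripts to look and compute and a tool call to move; the robot and the scene stay as the last step left them, time stands still between calls to the robot, and variables do not carry over. Pictures are saved under pics/ and viewed, at most 10 in all, crops included, and the job is handed in when it is done.

Besides the shell and the picture viewer there is one more tool, called after "Call:" as name(argument=value, ...) on one line, values as JSON. step_arm: Moves the arm, as the interface text tells. Its arguments: {"type":"object","properties":{"series":{"type":"array"},"grip_force":{"type":"number"}},"required":["series"]}

```bash
mkdir -p pics
cat > h.py <<'E'
import numpy as np, cv2, pickle
from bench import robot, vision
def snap(n,f):
    s=vision.snapshot(n); pickle.dump(s,open(f'pics/{f}.pkl','wb'))
    cv2.imwrite(f'pics/{f}.png',s['color'][:,:,::-1]); return s
def load(f): return pickle.load(open(f'pics/{f}.pkl','rb'))
def ray(s,u,v):
    K=np.array(s['intrinsics']);k=s['k1'];V=np.array(s['view'])
    p=np.array([(u-K[0,2])/K[0,0],(v-K[1,2])/K[1,1]]);q=p.copy()
    for _ in range(30): q=p/(1+k*(q@q))
    R=V[:3,:3]; return -R.T@V[:3,3], R.T@np.array([q[0],q[1],1])
def onz(s,u,v,z):
    c,d=ray(s,u,v); return c+d*(z-c[2])/d[2]
def proj(s,P):
    V=np.array(s['view']);K=np.array(s['intrinsics']);p=V[:3,:3]@np.array(P)+V[:3,3];q=p[:2]/p[2]
    q=q*(1+s['k1']*(q@q)); return K[0,0]*q[0]+K[0,2],K[1,1]*q[1]+K[1,2]
E
python3 - <<'E'
from h import *
for n in('scene','side'):
    s=snap(n,n+'0'); print(n,ray(s,320,240),s['k1'])
st=robot.read_state();print(st['ee_pos'],st['ee_rot'],st['force'],st['time_s'],robot.tcp_to_tips)
E
```

```text
scene (array([-355.07303822, -729.62179818,  742.17954434]), array([ 0.6129483 ,  0.64155253, -0.461516  ])) -0.05531659093062765
side (array([ 414.62901989, 1321.13495843,  649.79565392]), array([ 0.08157265, -0.898117  , -0.43221774])) -0.03727810411107992
[238.53691708 577.25792951 255.51940605] [[-9.24236505e-01  3.81820171e-01 -4.89052534e-04]
 [ 3.81820477e-01  9.24235479e-01 -1.37928608e-03]
 [-7.46395441e-05 -1.46151682e-03 -9.99998929e-01]] [-0.24377164 -0.91310793 -0.00810546] 0.1 25.0
```

View pics/scene0.png

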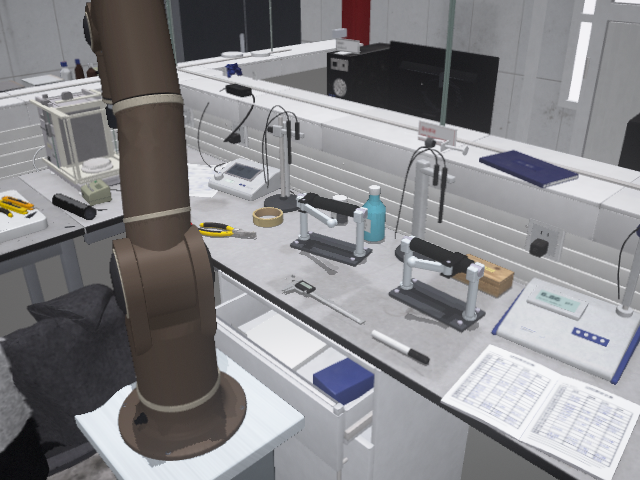

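View pics/side0.png

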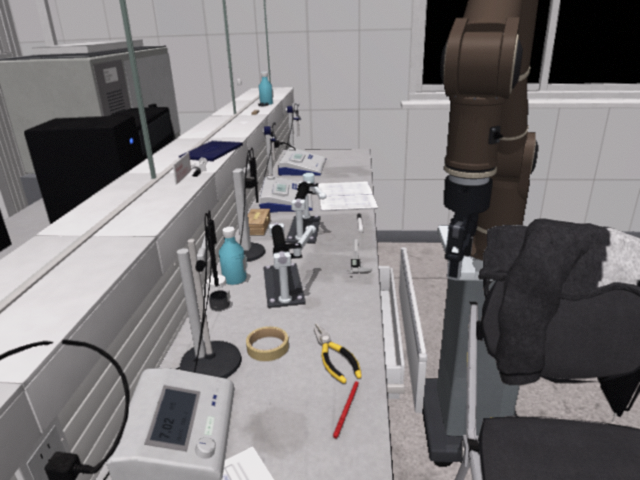

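The scene view shows the two stands: one at about (330,235) and one at (437,285). The side view shows them at about (285,265) and (310,210). I'll enlarge both.

Run:
```python
from h import *
a=cv2.imread('pics/scene0.png')[180:335,280:495];b=cv2.imread('pics/side0.png')[165:320,230:350]
cv2.imwrite('pics/c1.png',cv2.resize(a,None,fx=3.7,fy=3.7,interpolation=cv2.INTER_CUBIC))
cv2.imwrite('pics/c2.png',cv2.resize(b,None,fx=3.7,fy=3.7,interpolation=cv2.INTER_CUBIC))
```

```text
(no output)
```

View pics/c1.png

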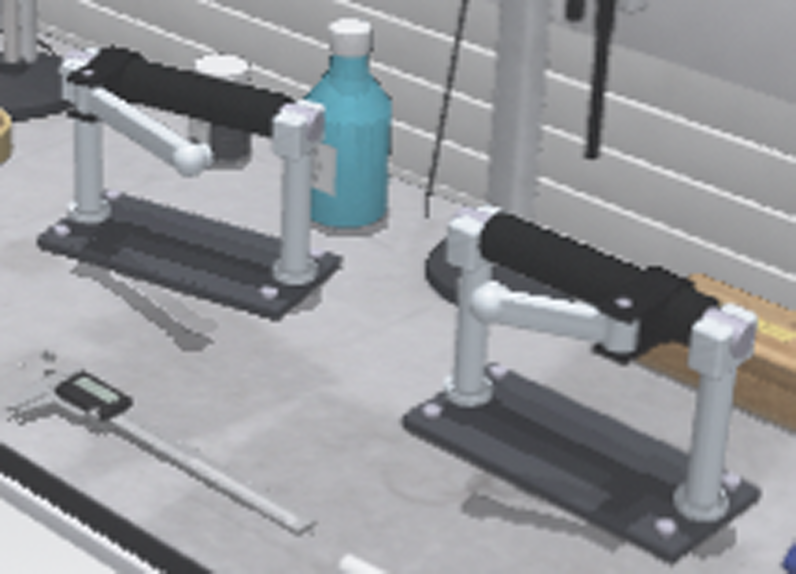

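View pics/c2.png

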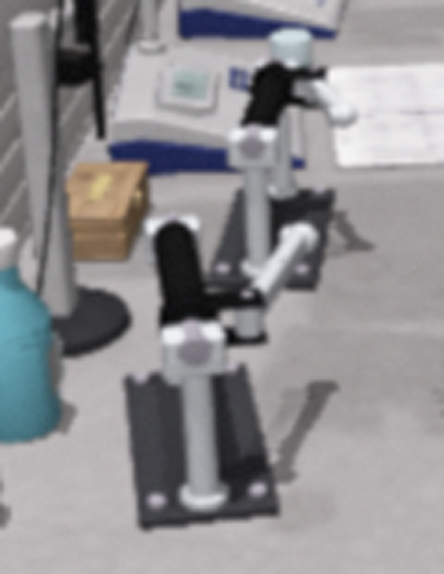

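The left stand in the scene view has its pivot at the far (+y) end, so it is the long lever. The right one has its pivot at the near end, so it is the short lever. Crop pixels for the plate corners and ball tips:

- Long: plate corners (40,236), (275,306), (342,262), (110,195); ball tip (190,158).
- Short: plate corners (404,418), (672,548), (758,490), (495,367); ball tip (488,301).

Run:
```python
from h import *
A=load('scene0');B=load('side0')
f=lambda p:(p[0]/3.7+280,p[1]/3.7+180); g=lambda p:(p[0]/3.7+230,p[1]/3.7+165)
def two(a,b):
    (c,d),(e,h)=ray(A,*f(a)),ray(B,*g(b))
    t=np.linalg.lstsq(np.c_[d,-h],e-c,rcond=None)[0];p,q=c+t[0]*d,e+t[1]*h
    return (p+q)/2,np.linalg.norm(p-q)
np.set_printoptions(precision=1,suppress=True)
for n,cs in(('long',[(40,236),(275,306),(342,262),(110,195)]),('short',[(404,418),(672,548),(758,490),(495,367)])):
    P=np.array([onz(A,*f(c),10) for c in cs])
    yax=(P[0]-P[1]+P[3]-P[2]);print(n,P[:,:2].ravel(),P.mean(0),'yaw',np.degrees(np.arctan2(-yax[0],yax[1])),[np.linalg.norm(P[i]-P[i-1]) for i in range(4)])
print('tip long',two((190,158),(303,236)),'tip short',two((488,301),(342,110)))
print('side long corners',[onz(B,*g(c),10)[:2] for c in[(140,515),(278,505),(245,368),(125,378)]])
for z in(0,):
  print('caliper',onz(A,283,290,z)[:2],onz(A,363,322,z)[:2],'marker',onz(A,374,332,z)[:2],onz(A,428,360,z)[:2])
```

```text
long [545.4 327.8 592.7 136.2 673.3 145.9 627.6 340.6] [609.8 237.6  10. ] yaw 13.534723840982371 [np.float64(83.23319967744665), np.float64(197.39454707487135), np.float64(81.16575601634733), np.float64(200.02970783389267)]
short [ 546.7  -18.1  550.5 -214.9  636.4 -218.2  636.6  -20.2] [ 592.5 -117.9   10. ] yaw 0.5170861363572076 [np.float64(89.92415003386299), np.float64(196.86790944063333), np.float64(85.92282368979386), np.float64(198.01511906438085)]
tip long (array([540.9, 168.5, 129.1]), np.float64(1.8476291199631152)) tip short (array([529.9, -88.4, 130.5]), np.float64(1.349856225951891))
side long corners [array([635.7, 357.2]), array([545.2, 342.1]), array([590.6, 152.7]), array([680.4, 170.8])]
caliper [388.1 177.5] [428.4 -43.8] marker [418.2 -84.7] [ 425.2 -221.3]
```

Call:
step_arm(series=[[[24, -39, 4, 0, 0, 3.5, -1], [24, -39, 4, 0, 0, 3.5, -1], [24, -39, 4, 0, 0, 3.5, -1], [24, -39, 4, 0, 0, 3.5, -1], [24, -39, 4, 0, 0, 3.5, -1], [24, -39, 4, 0, 0, 3.5, -1], [24, -39, 4, 0, 0, 3.5, -1], [24, -39, 4, 0, 0, 3.5, -1], [24, -39, 4, 0, 0, 3.5, -1], [24, -39, 4, 0, 0, 3.5, -1]]], grip_force=30)

```text
time_s: 1.35
ee_pos: [479.1, 186.2, 296.2]
ee_rot: [[-0.976, -0.219, -0.0], [-0.219, 0.976, -0.0], [0.0, -0.0, -1.0]]
force: [1.2, -0.7, 0.0]
gripper_width: -0.2
gripper_force: 0.0
```

Call:
step_arm(series=[[[0, 0, 0, 0, 0, 0, -1], [0, 0, 0, 0, 0, 0, -1]]])

```text
time_s: 1.6
ee_pos: [478.2, 188.0, 296.0]
ee_rot: [[-0.976, -0.217, -0.001], [-0.217, 0.976, 0.0], [0.001, 0.0, -1.0]]
force: [-0.9, -0.5, -0.3]
gripper_width: 0.1
gripper_force: 0.0
```

Run:
```python
from h import *
s=snap('wrist','w1'); print(ray(s,320,240)); np.set_printoptions(precision=1,suppress=True)
print('predicted long tip px',proj(s,[540.9,168.5,130]))
st=robot.read_state();print(st['ee_pos'],st['ee_rot'],st['force'],st['gripper_width'],st['qpos'])
```

```text
(array([398.29777942, 170.64478918, 414.02049796]), array([ 0.30817657,  0.05574138, -0.94978961]))
predicted long tip px (np.float64(281.0960189626622), np.float64(297.23494657259323))
[478.  188.6 296. ] [[-1.  -0.2 -0. ]
 [-0.2  1.   0. ]
 [ 0.   0.  -1. ]] [ 0.7 -0.5 -0.6] 0.17068575855327406 [-0.6  0.2  0.1  1.8 -0.   1.1  1.3]
```

View pics/w1.png

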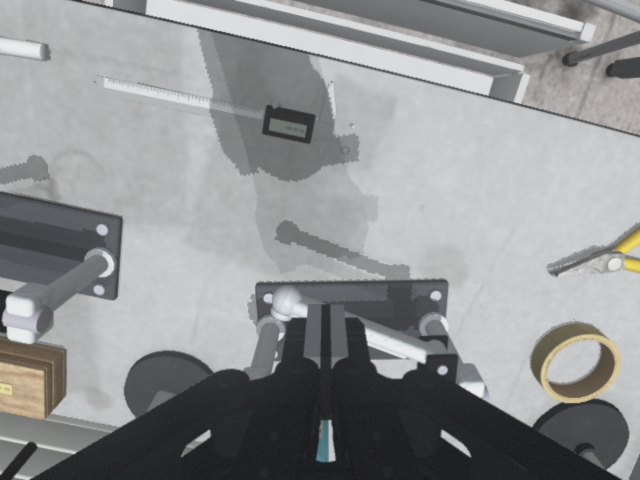

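The wrist view shows the long plate's front edge from (256,283) to (448,281), the ball tip at (286,302) and the pivot screw at about (443,369). The fingers are at about (327,340).

Run:
```python
from h import *
s=load('w1'); np.set_printoptions(precision=1,suppress=True)
a,b=onz(s,256,283,10),onz(s,448,281,10); print(a,b,np.linalg.norm(a-b),'yaw',np.degrees(np.arctan2(-(b-a)[0],(b-a)[1])))
t,p=onz(s,286,303,130),onz(s,443,369,148); print('tip',t,'pivot',p,np.linalg.norm((t-p)[:2]))
y=np.arctan2(-(b-a)[0],(b-a)[1]);R=np.array([[np.cos(y),-np.sin(y)],[np.sin(y),np.cos(y)]])
m=((a+b)/2)[:2]; 
for n,C in(('edge',m+R@[47.5,0]),('tip',t[:2]-R@[-91,-56.4]),('piv',p[:2]-R@[-39,60])):
    print(n,C,'pad',C+R@[-83.2,-24.3],'padstop',C+R@[-45,-35])
a,b=onz(s,124,216,10),onz(s,117,299,10);print('short +y end corners',a,b,np.degrees(np.arctan2((b-a)[1],(b-a)[0])),np.linalg.norm(a-b))
```

```text
[590.7 138.7  10. ] [544.5 335.8  10. ] 202.4010399937773 yaw 13.17919165739238
tip [544.8 173.  130. ] pivot [564.2 298.2 148. ] 126.71215086035684
edge [613.8 248.1] pad [538.4 205.5] padstop [578.  203.7]
tip [620.6 248.6] pad [545.1 206. ] padstop [584.7 204.3]
piv [615.8 248.7] pad [540.4 206.1] padstop [580.  204.3]
short +y end corners [547.4  -3.6  10. ] [642.4  -5.   10. ] -0.8437238736554511 94.95362539539454
```

Call:
step_arm(series=[[[7, 2, -32, 0, 0, 0, -1], [7, 2, -32, 0, 0, 0, -1], [6, 2, -32, 0, 0, 0, -1], [6, 2, -32, 0, 0, 0, -1], [0, 0, -32, 0, 0, 0, -1], [0, 0, 0, 0, 0, 0, -1]]])

```text
time_s: 2.4
ee_pos: [502.4, 196.4, 134.1]
ee_rot: [[-0.976, -0.219, -0.005], [-0.219, 0.976, -0.002], [0.005, -0.001, -1.0]]
force: [-0.2, 1.3, 0.8]
gripper_width: -0.0
gripper_force: 0.0
```

Call:
step_arm(series=[[[5, 1, 0, 0, 0, 0, -1], [5, 1, 0, 0, 0, 0, -1], [5, 1, 0, 0, 0, 0, -1], [0, 0, 0, 0, 0, 0, -1]]])

```text
time_s: 2.9
ee_pos: [520.4, 198.8, 136.8]
ee_rot: [[-0.976, -0.217, 0.001], [-0.217, 0.976, 0.0], [-0.001, 0.0, -1.0]]
force: [-0.1, -0.4, 0.2]
gripper_width: 0.0
gripper_force: 0.0
```

Run:
```python
from h import *
s=snap('wrist','w2');snap('side','s2');a=cv2.imread('pics/s2.png')[190:290,240:340]
cv2.imwrite('pics/w2s.png',np.hstack([cv2.resize(cv2.imread('pics/w2.png')[200:480,160:520],(480,373)),cv2.resize(a,(320,373))]))
print(robot.read_state()['force'])
```

```text
[ 0.48327367 -0.37769449  1.28114023]
```

View pics/w2s.png

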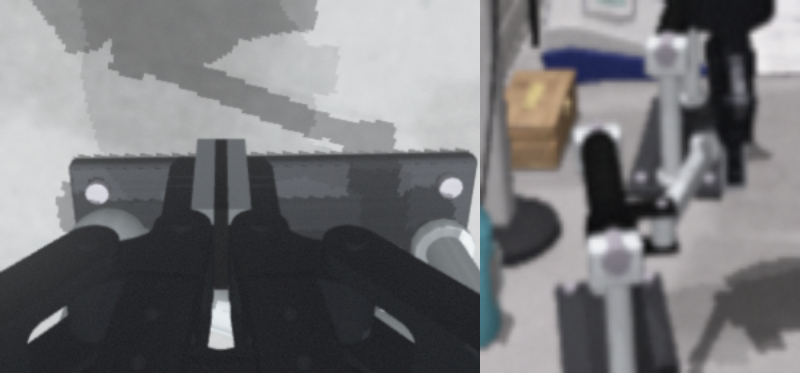

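The fingers hang just in front of the long blade, clear of it and of the ball. Now I'll press gently.

Call:
step_arm(series=[[[4, 0, 0, 0, 0, 0, -1], [4, 0, 0, 0, 0, 0, -1], [4, 0, 0, 0, 0, 0, -1], [4, 0, 0, 0, 0, 0, -1], [4, 0, 0, 0, 0, 0, -1], [0, 0, 0, 0, 0, 0, -1]]])

```text
time_s: 3.75
ee_pos: [539.6, 198.1, 135.9]
ee_rot: [[-0.976, -0.217, -0.001], [-0.217, 0.976, -0.001], [0.001, -0.0, -1.0]]
force: [-3.6, -2.4, 0.9]
gripper_width: 0.2
gripper_force: 1.7
```

Call:
step_arm(series=[[[4, 0, 0, 0, 0, 0, -1], [4, 0, 0, 0, 0, 0, -1], [4, 0, 0, 0, 0, 0, -1], [3, 0, 0, 0, 0, 0, -1], [0, 0, 0, 0, 0, 0, -1]]])

```text
time_s: 4.38
ee_pos: [554.3, 197.9, 136.0]
ee_rot: [[-0.976, -0.217, -0.001], [-0.217, 0.976, -0.001], [0.001, -0.001, -1.0]]
force: [-4.5, -3.0, 0.8]
gripper_width: -0.0
gripper_force: 2.3
```

Call:
step_arm(series=[[[3, 0, 0, 0, 0, 0, -1], [3, 0, 0, 0, 0, 0, -1], [2, 0, 0, 0, 0, 0, -1], [0, 0, 0, 0, 0, 0, -1]]])

```text
time_s: 4.88
ee_pos: [562.1, 198.2, 136.0]
ee_rot: [[-0.976, -0.217, -0.001], [-0.217, 0.976, -0.001], [0.002, -0.0, -1.0]]
force: [-4.6, -2.7, 2.4]
gripper_width: 0.2
gripper_force: 2.6
```

Call:
step_arm(series=[[[2, 0, 0, 0, 0, 0, -1], [0, 0, 0, 0, 0, 0, -1]]])

```text
time_s: 5.12
ee_pos: [564.0, 198.3, 136.0]
ee_rot: [[-0.976, -0.217, -0.002], [-0.217, 0.976, -0.001], [0.002, -0.0, -1.0]]
force: [-4.4, -2.4, 0.8]
gripper_width: 0.3
gripper_force: 2.7
```

Call:
step_arm(series=[[[2, 0, 0, 0, 0, 0, -1], [0, 0, 0, 0, 0, 0, -1]]])

```text
time_s: 5.38
ee_pos: [566.0, 198.5, 136.0]
ee_rot: [[-0.976, -0.217, -0.002], [-0.217, 0.976, -0.0], [0.002, -0.0, -1.0]]
force: [-5.5, -2.3, 1.2]
gripper_width: 0.0
gripper_force: 2.8
```

Call:
step_arm(series=[[[2, 0, 0, 0, 0, 0, -1], [0, 0, 0, 0, 0, 0, -1]]])

```text
time_s: 5.62
ee_pos: [567.9, 198.7, 136.0]
ee_rot: [[-0.976, -0.218, -0.002], [-0.218, 0.976, -0.0], [0.002, 0.0, -1.0]]
force: [-5.1, -1.4, 1.5]
gripper_width: 0.2
gripper_force: 2.9
```

Call:
step_arm(series=[[[1, 0, 0, 0, 0, 0, -1], [0, 0, 0, 0, 0, 0, -1]]])

```text
time_s: 5.88
ee_pos: [568.8, 198.8, 136.0]
ee_rot: [[-0.976, -0.218, -0.002], [-0.218, 0.976, -0.0], [0.002, 0.0, -1.0]]
force: [-5.9, -1.6, 0.4]
gripper_width: 0.1
gripper_force: 2.9
```

Call:
step_arm(series=[[[1, 0, 0, 0, 0, 0, -1], [0, 0, 0, 0, 0, 0, -1]]])

```text
time_s: 6.12
ee_pos: [569.7, 198.9, 136.0]
ee_rot: [[-0.976, -0.218, -0.002], [-0.218, 0.976, -0.0], [0.002, 0.0, -1.0]]
force: [-6.1, -1.5, 0.8]
gripper_width: 0.0
gripper_force: 3.0
```

Call:
step_arm(series=[[[1, 0, 0, 0, 0, 0, -1], [0, 0, 0, 0, 0, 0, -1]]])

```text
time_s: 6.38
ee_pos: [570.7, 199.1, 136.0]
ee_rot: [[-0.976, -0.218, -0.002], [-0.218, 0.976, 0.0], [0.002, 0.001, -1.0]]
force: [-7.4, -1.0, 1.3]
gripper_width: 0.2
gripper_force: 3.1
```

Call:
step_arm(series=[[[1, 0, 0, 0, 0, 0, -1], [0, 0, 0, 0, 0, 0, -1]]])

```text
time_s: 6.62
ee_pos: [571.5, 199.2, 136.0]
ee_rot: [[-0.976, -0.218, -0.002], [-0.218, 0.976, 0.0], [0.002, 0.001, -1.0]]
force: [-6.8, -0.5, 1.3]
gripper_width: 0.2
gripper_force: 3.3
```

Call:
step_arm(series=[[[1, 0, 0, 0, 0, 0, -1], [0, 0, 0, 0, 0, 0, -1]]])

```text
time_s: 6.88
ee_pos: [572.0, 199.3, 136.0]
ee_rot: [[-0.976, -0.218, -0.003], [-0.218, 0.976, 0.0], [0.003, 0.001, -1.0]]
force: [-7.5, -1.4, 2.7]
gripper_width: -0.1
gripper_force: 4.1
```

Call:
step_arm(series=[[[1, 0, 0, 0, 0, 0, -1], [0, 0, 0, 0, 0, 0, -1]]])

```text
time_s: 7.12
ee_pos: [572.1, 199.3, 135.9]
ee_rot: [[-0.976, -0.219, -0.005], [-0.219, 0.976, -0.0], [0.005, 0.001, -1.0]]
force: [-11.7, -0.8, 5.1]
gripper_width: -0.2
gripper_force: 5.7
```

Call:
step_arm(series=[[[1, 0, 0, 0, 0, 0, -1], [0, 0, 0, 0, 0, 0, -1]]])

```text
time_s: 7.38
ee_pos: [572.3, 199.3, 135.9]
ee_rot: [[-0.976, -0.219, -0.007], [-0.219, 0.976, -0.0], [0.007, 0.001, -1.0]]
force: [-14.4, -0.7, 6.9]
gripper_width: -0.3
gripper_force: 7.3
```

The force climbs while the position stalls, so this is the stop. I'll add 1 mm, hold, and take a look.

Call:
step_arm(series=[[[1, 0, 0, 0, 0, 0, -1], [0, 0, 0, 0, 0, 0, -1], [0, 0, 0, 0, 0, 0, -1], [0, 0, 0, 0, 0, 0, -1], [0, 0, 0, 0, 0, 0, -1], [0, 0, 0, 0, 0, 0, -1]]])

```text
time_s: 8.12
ee_pos: [572.5, 199.4, 135.9]
ee_rot: [[-0.976, -0.219, -0.008], [-0.219, 0.976, -0.001], [0.008, 0.001, -1.0]]
force: [-17.5, -2.5, 9.4]
gripper_width: 0.1
gripper_force: 8.9
```

Run:
```python
from h import *
snap('scene','a3');snap('side','s3')
a=cv2.imread('pics/a3.png')[180:280,280:390];b=cv2.imread('pics/s3.png')[200:310,255:335]
cv2.imwrite('pics/h3.png',np.hstack([cv2.resize(a,(440,400)),cv2.resize(b,(300,400))]))
```

```text
(no output)
```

View pics/h3.png

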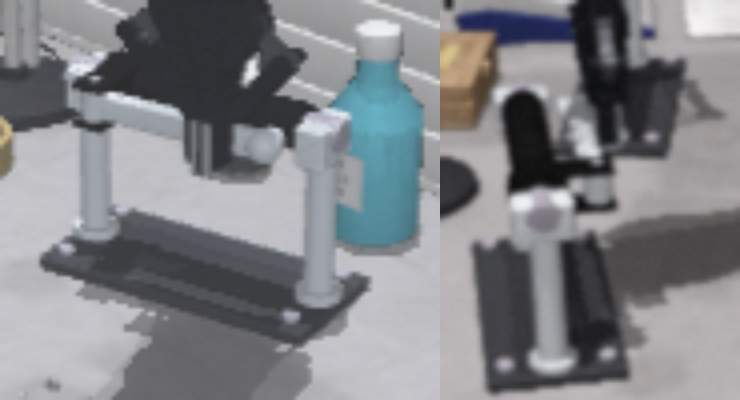

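The long lever is parallel to its bar, so it is at its stop and has been held. Now I'll release it, rise and go to the short one.

Call:
step_arm(series=[[[-5, 0, 0, 0, 0, 0, -1], [-9, 0, 0, 0, 0, 0, -1], [-9, 0, 0, 0, 0, 0, -1], [-9, 0, 0, 0, 0, 0, -1], [-9, 0, 0, 0, 0, 0, -1], [-10, -2, 0, 0, 0, 0, -1], [-15, -3, 0, 0, 0, 0, -1], [-15, -3, 0, 0, 0, 0, -1], [-15, -3, 20, 0, 0, 0, -1], [-15, -3, 45, 0, 0, 0, -1]]])

```text
time_s: 9.48
ee_pos: [463.7, 183.8, 200.6]
ee_rot: [[-0.976, -0.217, -0.003], [-0.217, 0.976, -0.002], [0.003, -0.001, -1.0]]
force: [0.4, 1.0, 0.8]
gripper_width: -0.2
gripper_force: 0.0
```

Call:
step_arm(series=[[[0, 0, 45, 0, 0, 0, -1], [0, 0, 45, 0, 0, 0, -1], [-1, -42, 5, 0, 0, -2, -1], [-1, -42, 0, 0, 0, -2, -1], [-1, -42, 0, 0, 0, -2, -1], [-1, -42, 0, 0, 0, -2, -1], [-1, -42, 0, 0, 0, -2, -1], [0, -42, 0, 0, 0, -2, -1], [0, -42, 0, 0, 0, -1, -1], [0, 0, 0, 0, 0, 0, -1]]])

```text
time_s: 10.72
ee_pos: [459.7, -112.7, 296.5]
ee_rot: [[-1.0, 0.014, 0.001], [0.014, 1.0, -0.001], [-0.001, -0.001, -1.0]]
force: [0.8, 0.1, -0.3]
gripper_width: -0.4
gripper_force: 0.0
```

Run:
```python
from h import *
s=snap('wrist','w4');snap('scene','a4')
a=cv2.imread('pics/a4.png');b=cv2.imread('pics/a3.png')
c=cv2.imread('pics/scene0.png')
print('diff to start, long lever area',cv2.absdiff(a,c)[195:240,295:345].max(2).mean(),'pressed:',cv2.absdiff(b,c)[195:240,295:345].max(2).mean())
st=robot.read_state();print(st['ee_pos'],st['time_s'],st['force'])
```

```text
diff to start, long lever area 2.912888888888889 pressed: 24.867555555555555
[ 460.2613141  -109.19349254  296.29553778] 10.825 [-0.17190458  0.27136805 -0.25799882]
```

View pics/w4.png

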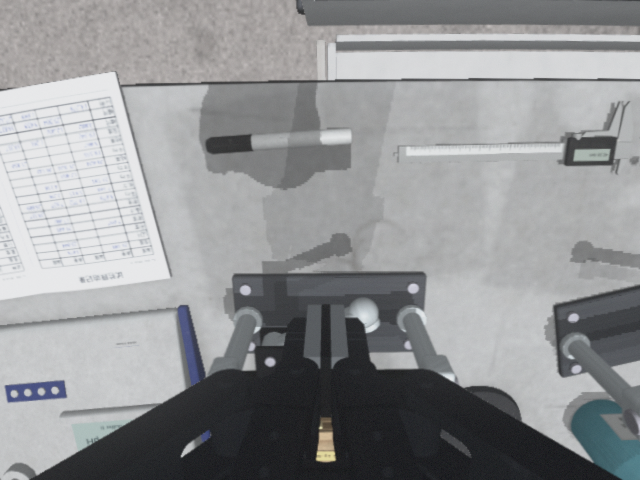

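The wrist view shows the short plate's front edge from (234,275) to (425,273), the ball at (364,314) and the pivot screw at about (270,362). The long lever is fully out again.

Run:
```python
from h import *
s=load('w4'); np.set_printoptions(precision=1,suppress=True)
a,b=onz(s,234,275,10),onz(s,425,273,10)
y=np.arctan2(-(b-a)[0],(b-a)[1]);R=np.array([[np.cos(y),-np.sin(y)],[np.sin(y),np.cos(y)]])
t,p=onz(s,364,314,130),onz(s,270,362,148); print(a,b,np.linalg.norm(a-b),'yaw',np.degrees(y),'tip',t,'piv',p,np.linalg.norm((t-p)[:2]))
for n,C in(('edge',((a+b)/2)[:2]+R@[47.5,0]),('tip',t[:2]-R@[-70.6,25.8]),('piv',p[:2]-R@[-39,-45])):
    print(n,C,'pad',C+R@[-69,7.3],'padstop',C+R@[-45,15],'y0',C+R@[-45,0])
```

```text
[ 549.2 -209.6   10. ] [549.5  -9.3  10. ] 200.29239330868566 yaw -0.0863844516195712 tip [531.7 -84.  130. ] piv [ 561.3 -155.1  148. ] 77.07340729482195
edge [ 596.8 -109.5] pad [ 527.8 -102.1] padstop [551.8 -94.5] y0 [ 551.8 -109.5]
tip [ 602.3 -109.9] pad [ 533.3 -102.5] padstop [557.3 -94.8] y0 [ 557.3 -109.8]
piv [ 600.4 -110.2] pad [ 531.4 -102.7] padstop [555.4 -95.1] y0 [ 555.4 -110.1]
```

Call:
step_arm(series=[[[6, 0, -32, 0, 0, 0, -1], [6, 1, -32, 0, 0, 0, -1], [6, 1, -32, 0, 0, 0, -1], [6, 0, -32, 0, 0, 0, -1], [6, 0, -32, 0, 0, 0, -1], [0, 0, 0, 0, 0, 0, -1], [5, 0, 0, 0, 0, 0, -1], [5, 0, 0, 0, 0, 0, -1], [5, 0, 0, 0, 0, 0, -1], [0, 0, 0, 0, 0, 0, -1]]])

```text
time_s: 12.08
ee_pos: [506.4, -107.3, 136.8]
ee_rot: [[-1.0, 0.008, 0.001], [0.008, 1.0, -0.0], [-0.001, -0.0, -1.0]]
force: [0.4, 0.2, 0.2]
gripper_width: 0.2
gripper_force: 0.0
```

Call:
step_arm(series=[[[4, 0, 0, 0, 0, 0, -1], [4, 0, 0, 0, 0, 0, -1], [4, 0, 0, 0, 0, 0, -1], [4, 0, 0, 0, 0, 0, -1], [0, 0, 0, 0, 0, 0, -1]]])

```text
time_s: 12.7
ee_pos: [521.6, -107.6, 136.1]
ee_rot: [[-1.0, 0.008, -0.001], [0.008, 1.0, -0.0], [0.001, -0.0, -1.0]]
force: [-2.4, -2.3, 0.5]
gripper_width: -0.1
gripper_force: 1.3
```

Call:
step_arm(series=[[[4, 0, 0, 0, 0, 0, -1], [3, 0, 0, 0, 0, 0, -1], [3, 0, 0, 0, 0, 0, -1], [0, 0, 0, 0, 0, 0, -1]]])

```text
time_s: 13.2
ee_pos: [531.0, -106.3, 135.9]
ee_rot: [[-1.0, 0.007, -0.002], [0.007, 1.0, 0.001], [0.002, 0.001, -1.0]]
force: [-6.3, 1.1, 2.4]
gripper_width: 0.1
gripper_force: 2.5
```

Call:
step_arm(series=[[[3, 0, 0, 0, 0, 0, -1], [3, 0, 0, 0, 0, 0, -1], [2, 0, 0, 0, 0, 0, -1], [0, 0, 0, 0, 0, 0, -1]]])

```text
time_s: 13.7
ee_pos: [538.5, -105.6, 135.8]
ee_rot: [[-1.0, 0.007, -0.003], [0.007, 1.0, 0.002], [0.003, 0.002, -1.0]]
force: [-6.7, 3.9, 1.0]
gripper_width: -0.1
gripper_force: 3.3
```

Call:
step_arm(series=[[[2, 0, 0, 0, 0, 0, -1], [0, 0, 0, 0, 0, 0, -1]]])

```text
time_s: 13.95
ee_pos: [540.4, -105.5, 135.7]
ee_rot: [[-1.0, 0.006, -0.004], [0.006, 1.0, 0.002], [0.004, 0.002, -1.0]]
force: [-7.7, 3.5, 2.9]
gripper_width: -0.2
gripper_force: 3.5
```

Call:
step_arm(series=[[[2, 0, 0, 0, 0, 0, -1], [0, 0, 0, 0, 0, 0, -1]]])

```text
time_s: 14.2
ee_pos: [542.3, -105.3, 135.7]
ee_rot: [[-1.0, 0.006, -0.004], [0.006, 1.0, 0.003], [0.004, 0.003, -1.0]]
force: [-6.6, 4.3, 2.3]
gripper_width: 0.0
gripper_force: 3.7
```

Call:
step_arm(series=[[[1, 0, 0, 0, 0, 0, -1], [0, 0, 0, 0, 0, 0, -1]]])

```text
time_s: 14.45
ee_pos: [543.2, -105.1, 135.7]
ee_rot: [[-1.0, 0.006, -0.004], [0.006, 1.0, 0.003], [0.004, 0.003, -1.0]]
force: [-8.1, 4.7, 1.8]
gripper_width: 0.2
gripper_force: 3.9
```

Call:
step_arm(series=[[[1, 0, 0, 0, 0, 0, -1], [0, 0, 0, 0, 0, 0, -1]]])

```text
time_s: 14.7
ee_pos: [544.1, -105.1, 135.7]
ee_rot: [[-1.0, 0.006, -0.004], [0.006, 1.0, 0.003], [0.004, 0.003, -1.0]]
force: [-7.2, 5.4, 2.3]
gripper_width: 0.4
gripper_force: 4.0
```

Call:
step_arm(series=[[[1, 0, 0, 0, 0, 0, -1], [0, 0, 0, 0, 0, 0, -1]]])

```text
time_s: 14.95
ee_pos: [544.7, -105.0, 135.7]
ee_rot: [[-1.0, 0.006, -0.005], [0.006, 1.0, 0.003], [0.005, 0.003, -1.0]]
force: [-9.6, 5.0, 4.5]
gripper_width: -0.0
gripper_force: 4.8
```

Call:
step_arm(series=[[[1, 0, 0, 0, 0, 0, -1], [0, 0, 0, 0, 0, 0, -1]]])

```text
time_s: 15.2
ee_pos: [544.8, -105.1, 135.6]
ee_rot: [[-1.0, 0.006, -0.007], [0.006, 1.0, 0.004], [0.007, 0.003, -1.0]]
force: [-13.0, 5.2, 7.2]
gripper_width: 0.1
gripper_force: 6.6
```

Call:
step_arm(series=[[[1, 0, 0, 0, 0, 0, -1], [0, 0, 0, 0, 0, 0, -1]]])

```text
time_s: 15.45
ee_pos: [544.9, -105.0, 135.6]
ee_rot: [[-1.0, 0.007, -0.009], [0.007, 1.0, 0.004], [0.009, 0.004, -1.0]]
force: [-16.0, 6.2, 10.2]
gripper_width: -0.0
gripper_force: 8.4
```

Call:
step_arm(series=[[[1, 0, 0, 0, 0, 0, -1], [0, 0, 0, 0, 0, 0, -1]]])

```text
time_s: 15.7
ee_pos: [545.0, -105.1, 135.5]
ee_rot: [[-1.0, 0.007, -0.01], [0.007, 1.0, 0.004], [0.01, 0.004, -1.0]]
force: [-19.7, 5.3, 13.7]
gripper_width: -0.2
gripper_force: 10.0
```

The short lever has stopped the same way. I'll hold it and check with a picture.

Call:
step_arm(series=[[[0, 0, 0, 0, 0, 0, -1], [0, 0, 0, 0, 0, 0, -1], [0, 0, 0, 0, 0, 0, -1], [0, 0, 0, 0, 0, 0, -1], [0, 0, 0, 0, 0, 0, -1], [0, 0, 0, 0, 0, 0, -1]]])

```text
time_s: 16.45
ee_pos: [545.0, -105.1, 135.5]
ee_rot: [[-1.0, 0.007, -0.01], [0.007, 1.0, 0.004], [0.01, 0.004, -1.0]]
force: [-19.7, 5.9, 13.0]
gripper_width: 0.1
gripper_force: 10.0
```

Run:
```python
from h import *
snap('scene','a5');snap('side','s5')
a=cv2.imread('pics/a5.png')[180:335,280:495];b=cv2.imread('pics/s5.png')[165:320,250:350]
cv2.imwrite('pics/h5.png',np.hstack([cv2.resize(a,(520,375)),cv2.resize(b,(242,375))]))
```

```text
(no output)
```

View pics/h5.png

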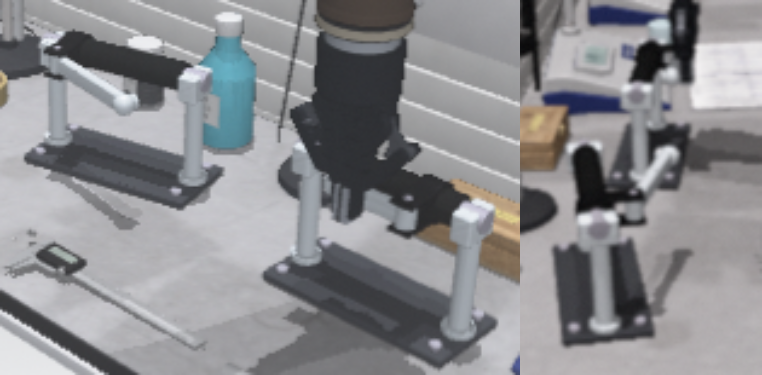

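The picture shows the long lever fully out at crop (125,102). The short lever is parallel to its bar, with the fingers holding it at about (348,200). Handing in.

```bash
python3 -c "
from bench import robot
print(robot.close_job())"
```

```text
the job is handed in; nothing more can be done
None
```

The long lever was pressed to its stop (about 18 N), held over half a second and let spring fully out; the short lever was then pressed to its stop (about 20 N) and was still held there when I handed the job in at about 16.5 s.

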